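# Put the stacked lids back on their pantry jars

## Robot

A 7-joint arm with a two-finger parallel gripper is mounted at the origin on a cart in front of the work surface, level with it; the furniture and walls round the work are solid. World frame = base frame: x ahead of the robot, y to its left, z up, the work surface at z = 0. Lengths are in m, angles in degrees, forces in N, time in s.
With the tool pointing down it reaches from about 0.35 to 0.775 m from the base axis. Payload 3.1 kg.
Tool frame: the origin (TCP) lies at the very end of the fingers, on their centre line; the grasp point (between the pads) lies 19 mm behind it (bot.grip_point_offset is the distance from the TCP to the grasp point, in m); z points along the fingers, y is the line along which they close (so a half turn about z gives the same grasp; the last joint's range is limited). The gripper opens to 85 mm and grips with 20 to 120 N. Pads are 22 mm wide; open, the fingers measure 114 mm over their backs; the gripper's body (76 mm by 85 mm) begins 54 mm behind the grasp point. The pads swing forward as they close: fully open they stand 13 mm farther back than shut.
Start: joints at [-76.186, 17.813, 0.802, 86.603, -0.252, 75.585, -1.558], TCP at [0.153, 0.528, 0.231] pointing down, gripper open.
Joint ranges: [-154.91, 154.91], [-16.99, 109.72], [-72.82, 74.43], [7.12, 147.25], [-82.49, 262.49], [11.32, 116.49], [-174.64, 174.64]. Speed limits (degrees/s): [159.86, 159.86, 180, 180, 180, 180, 180].

## Interface

Orientations are given as [roll, pitch, yaw] about the fixed x, y, z axes, in that order (R = Rz(yaw) Ry(pitch) Rx(roll)).
In Python, from plant import sensors, imaging, bot gives the robot as it stands. The module is installed in compiled form; this text tells all that it offers.
- The arm moves only by the tool drive_tool, never from a script. Its argument "series" is a list of rows, each a list of 4 numbers: the shift along the tool's x, y, z in mm, then the turn about the tool's z in rad. A call has 1 to 20 rows; each row shifts and turns the commanded pose from where the row before left it, along the tool's axes as they then stand; what a row does not reach is not made up. A row lasts 1/8 s, in which the tool goes at most 62.5 mm and 10.7 degrees, less where a joint would pass 70% of its speed; a pose out of reach is approached as far as the arm can. A call with a gripper value outside its range is refused whole. "gripper" is the finger opening in mm, from 0 to 85.4, set as the call begins (left out, the last holds). The fingers move at their own pace and stop on an object; the grip force is fixed at half the most. Time passes only in rows, so rows that do not move let the fingers close. It gives the time, the measured TCP pose, the force, the opening and the grip force at its end, in the units of the state.
- sensors.state(): the state, without advancing time (a new reading comes with each control period).
- imaging.grab_frame(name): name is "scene" or "top" or "wrist"; returns (picture, depth): 400x640x3 uint8, red, green, blue; 400x640 float32, m along the optical axis (not along the pixel's ray), 0 where there is no reading.
- imaging.camera_info(name): a dict with "fx", "fy", "cx", "cy" (pixels), "distortion" ([k1, k2, p1, p2, k3] as OpenCV has them; the pictures are not rectified), "position" and "orientation" of the camera in the world. Camera axes: x right, y up, looking along -z (the intrinsics and any distortion apply to the point x, -y, -z); pixel columns grow to the right and rows downward; lengths in m; the calibration is good to about 2 mm. A picture is of the moment at which its call begins: read the wrist's pose just before it. camera_info takes no time and is no camera call; for the wrist camera it gives the pose at the moment of the call.
- bot.job_done(): hands the job in; it is judged then, once.
The state is a dict: "t": time; "joints": joint angles; "joint_vel": joint speeds; "effort": joint torques, N m; "eef_pos": TCP position; "ee_rot": TCP orientation; "force": force on the tool from outside, world axes, zero at the start; "torque": the same for the moment, N m; "gripper_width": opening from 0.0 (shut) to 1.0 (fully open); "finger_force": force on a finger pad.
Only numpy, scipy, OpenCV 4.12 (cv2) and the standard library are available. Lean on these libraries where they do the work, as an engineer would, in place of code of your own. Each camera call takes 0.05 s, during which the arm holds its last target. There are 200 camera calls.

## Task

The wooden lids of the four white jars are piled up on a glass coaster. Take the pile apart and close every jar with the lid of its size (the widest lid on the biggest jar, and so on down to the narrowest on the smallest), each lying flat and centred on the rim. Leave the jars where they stand, and do not knock over or push away the jigger and the bottle stopper beside them.

Things in the scene. Friction and masses are not known exactly. Their poses are not given: they have to be found in the camera images.
- lid_large: Flat round wooden jar lid with a thin dark rubber seal underneath: the widest lid, at the bottom of the stack at the start. Plain disc, diameter 70 mm, 16 mm thick, loose, 15 to 70 g. Origin: centre of its underside; z points up through the lid. The lids start in one centred stack (each stands out 6 mm all round from under the next) on an 8 mm thick glass coaster.
- lid_medium: Flat round wooden jar lid with a thin dark rubber seal underneath: the second widest lid, second from the bottom at the start. Plain disc, diameter 58 mm, 16 mm thick, loose, 15 to 70 g. Origin: centre of its underside; z points up through the lid. The lids start in one centred stack (each stands out 6 mm all round from under the next) on an 8 mm thick glass coaster.
- lid_small: Flat round wooden jar lid with a thin dark rubber seal underneath: the third widest lid, third from the bottom at the start. Plain disc, diameter 46 mm, 16 mm thick, loose, 15 to 70 g. Origin: centre of its underside; z points up through the lid. The lids start in one centred stack (each stands out 6 mm all round from under the next) on an 8 mm thick glass coaster.
- lid_tiny: Flat round wooden jar lid with a thin dark rubber seal underneath: the narrowest lid, on top of the stack at the start. Plain disc, diameter 34 mm, 16 mm thick, loose, 15 to 70 g. Origin: centre of its underside; z points up through the lid. The lids start in one centred stack (each stands out 6 mm all round from under the next) on an 8 mm thick glass coaster.
- jar_large: Open white ceramic jar, the biggest of the four jars: 110 mm tall to its flat rim, straight body of 88 mm diameter, the short neck at the top 64 mm outside, mouth 48 mm wide. Belongs to the lid of 70 mm diameter, which lies flat on the rim and stands out 3 mm beyond the neck. Loose, 900 g. Origin: centre of its underside; z is up, and the rim is 110 mm above the origin.
- jar_medium: Open white ceramic jar, the second biggest of the four jars: 95 mm tall to its flat rim, straight body of 76 mm diameter, the short neck at the top 52 mm outside, mouth 36 mm wide. Belongs to the lid of 58 mm diameter, which lies flat on the rim and stands out 3 mm beyond the neck. Loose, 700 g. Origin: centre of its underside; z is up, and the rim is 95 mm above the origin.
- jar_small: Open white ceramic jar, the second smallest of the four jars: 80 mm tall to its flat rim, straight body of 62 mm diameter, the short neck at the top 40 mm outside, mouth 26 mm wide. Belongs to the lid of 46 mm diameter, which lies flat on the rim and stands out 3 mm beyond the neck. Loose, 500 g. Origin: centre of its underside; z is up, and the rim is 80 mm above the origin.
- jar_tiny: Open white ceramic jar, the smallest of the four jars: 65 mm tall to its flat rim, straight body of 50 mm diameter, the short neck at the top 28 mm outside, mouth 14 mm wide. Belongs to the lid of 34 mm diameter, which lies flat on the rim and stands out 3 mm beyond the neck. Loose, 350 g. Origin: centre of its underside; z is up, and the rim is 65 mm above the origin.
- jigger: Double-ended cocktail jigger (hourglass shape), 45 mm diameter, 80 mm tall, standing upright and loose near the jars; a bystander behind the row of jars. Origin: centre of its underside. Above and behind it hangs a wall cabinet: underside at z = 0.42 m, foremost parts at x = 0.58 m.
- steel_stopper: Bottle stopper with a bright ball foot and a dark grip, 36 mm diameter, 65 mm tall, standing upright and loose near the jars; a bystander behind the row of jars. Origin: centre of its underside.

How it is judged:
By the outcome, as a careful person would: the job done as asked, in the order asked, and still so for the second after the job is handed in, with the robot touching nothing.
It also fails if it takes over 120 s, if anything falls off the work surface, if the arm or the gripper's body presses on something with over 40 N, if the wrist force passes 120 N, or if a joint passes its speed limit or range.

## Working session

There is one attempt and no reset: what is moved stays moved. The work goes in short steps, Python scripts to look and compute and a tool call to move; the robot and the scene stay as the last step left them, time stands still between calls to the robot, and variables do not carry over. Pictures are saved under pics/ and viewed, at most 14 in all, crops included, and the job is handed in when it is done.

Besides the shell and the picture viewer there is one more tool, called after "Request:" as a command line: name --pt "numbers of a row" for each row, then --argument value for the rest. drive_tool: Moves the arm, as the interface text tells. Its arguments: {"type":"object","properties":{"series":{"type":"array","items":{"type":"array","items":{"type":"number"}}},"gripper":{"type":"number"}},"required":["series"]}

```bash
mkdir -p pics
cat > h.py <<'E'
import numpy as np, cv2
from plant import sensors, imaging, bot
from scipy.spatial.transform import Rotation as R
def grab(n):
    info=imaging.camera_info(n); p,d=imaging.grab_frame(n); return p,d,info
def rot(o):
    o=np.array(o,float)
    return o if o.shape==(3,3) else R.from_euler('xyz',o,degrees=True).as_matrix()
def rays(info,uv):
    K=np.array([[info['fx'],0,info['cx']],[0,info['fy'],info['cy']],[0,0,1.]])
    u=cv2.undistortPoints(np.array(uv,float).reshape(-1,1,2),K,np.array(info['distortion'],float)).reshape(-1,2)
    return np.c_[u[:,0],-u[:,1],-np.ones(len(u))]@rot(info['orientation']).T   # unit depth along axis
def plane(info,uv,z):
    r=rays(info,uv); c=np.array(info['position']); return c+r*((z-c[2])/r[:,2])[:,None]
def cloud(info,d):
    v,u=np.mgrid[:d.shape[0],:d.shape[1]]
    r=rays(info,np.c_[u.ravel(),v.ravel()]); 
    return (np.array(info['position'])+r*d.ravel()[:,None]).reshape(*d.shape,3)
E
python3 - <<'E'
from h import *
s=sensors.state(); print(s)
for n in("scene","top","wrist"):
    p,d,i=grab(n); cv2.imwrite(f'pics/{n}0.png',p[:,:,::-1]); np.savez(f'{n}0.npz',p=p,d=d); print(n,i)
p=[cv2.imread(f'pics/{n}0.png') for n in("scene","top")]
E
```

```text
{'t': 0.0, 'joints': array([-76.18565675,  17.85890514,   0.80133942,  86.69342752,
        -0.24943228,  75.58349269,  -1.55938735]), 'joint_vel': array([-0.08932757, -0.02048042, -0.05873909,  0.05239017,  0.00836576,
        0.09791007, -0.01371203]), 'effort': array([-4.49870440e-04, -3.79912055e+01,  1.45677282e-01, -2.30593425e+01,
        1.21395051e-02,  1.35577659e-02, -9.88345406e-07]), 'eef_pos': array([0.15327449, 0.527445  , 0.23022538]), 'ee_rot': array([-1.79866114e+02,  7.95709816e-03,  1.63800876e+02]), 'force': array([ 0.9627611 , -0.41151471, -0.96237105]), 'torque': array([ 0.00363937, -0.00294005,  0.00787564]), 'finger_force': 0.0, 'gripper_width': 0.9985562407588462}
scene {'fx': 406.63338996174156, 'fy': 406.63338996174156, 'cx': 320.821834503409, 'cy': 193.58414191016297, 'distortion': array([-0.00547366,  0.        ,  0.        ,  0.        ,  0.        ]), 'position': array([-0.33391251, -0.65780258,  0.69389432]), 'orientation': array([ 60.48149168,   0.51376308, -50.34046985])}
top {'fx': 415.71885463830273, 'fy': 415.71885463830273, 'cx': 316.55279703665764, 'cy': 197.78259616301267, 'distortion': array([0.01141986, 0.        , 0.        , 0.        , 0.        ]), 'position': array([0.37772507, 0.03228366, 1.02802547]), 'orientation': array([  5.75524697,   1.67690456, -91.15495998])}
wrist {'fx': 301.6667361530586, 'fy': 301.6667361530586, 'cx': 321.2766853895615, 'cy': 193.37307290015767, 'distortion': array([-0.02392467,  0.        ,  0.        ,  0.        ,  0.        ]), 'position': array([0.07338928, 0.55188002, 0.37312385]), 'orientation': array([-18.83537122,   0.09858157,  73.82298854])}
```

View pics/top0.png

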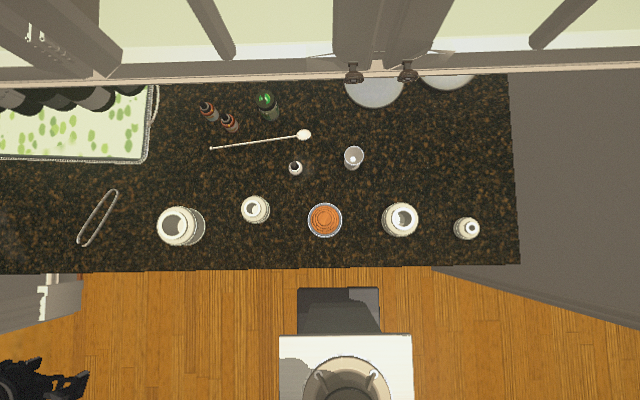

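View pics/scene0.png

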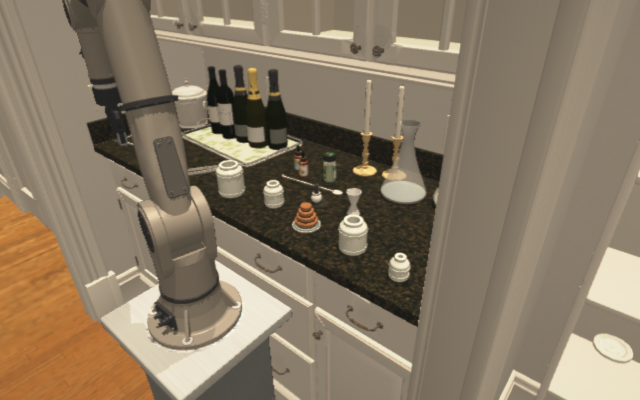

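The top view shows the large jar at (175,226), small at (254,209), stack at (325,220), medium at (402,219) and tiny at (467,229). The stopper is at (295,168) and the jigger at (354,157). The scene view agrees with this.

```bash
cat >> h.py <<'E'
def fit(xy):
    """least-area enclosing circle of the outline, and area centroid"""
    c,r=cv2.minEnclosingCircle(xy.astype(np.float32)); return c,r
E
python3 - <<'E'
from h import *
for n in("top","scene"):
    z=np.load(f'{n}0.npz'); p,d=z['p'],z['d']; i=imaging.camera_info(n); X=cloud(i,d)
    t=dict(large=(175,227,.110,64),small=(254,209,.080,40),stack=(325,220,.072,34),medium=(402,219,.095,52),tiny=(467,229,.065,28),jigger=(354,157,.08,45),stopper=(295,168,.065,20)) if n=="top" else None
    if t:
        seeds={}
        for k,(u,v,h,D) in t.items(): seeds[k]=(plane(i,[(u,v)],h)[0],h,D)
    for k,(c,h,D) in seeds.items():
        m=(np.hypot(X[...,0]-c[0],X[...,1]-c[1])<.05)&(d>0)
        zs=X[m][:,2]; top=np.percentile(zs,98)
        q=X[m&(abs(X[...,2]-h)<.006)]
        if len(q)>3:
            cc,r=fit(q[:,:2]); print(n,k,'seed',c.round(3),'ztop',top.round(4),'n',len(q),'ctr',np.round(cc,4),'diam',round(2*r*1000,1),'want',D,'med z',np.median(q[:,2]).round(4))
        else: print(n,k,'none',top)
# rim by image: white mask contours in top, cast to plane of rim
z=np.load('top0.npz');p=z['p'];i=imaging.camera_info('top')
hsv=cv2.cvtColor(p,cv2.COLOR_RGB2HSV)
m=cv2.inRange(hsv,(3,120,80),(22,255,255)); m[:, :300]=0;m[:,350:]=0;m[250:]=0;m[:190]=0
c=max(cv2.findContours(m,0,1)[0],key=cv2.contourArea); q=plane(i,c.reshape(-1,2),.024); print('stack70',fit(q[:,:2]))
big=cv2.resize(p[140:250,140:490,::-1],None,fx=2.28,fy=2.28,interpolation=cv2.INTER_CUBIC); cv2.imwrite('pics/crop1.png',big)
E
```

```text
top large seed [0.413 0.373 0.11 ] ztop 0.1128 n 316 ctr [0.4185 0.3803] diam 65.5 want 64 med z 0.1105
top small seed [0.451 0.202 0.08 ] ztop 0.082 n 148 ctr [0.4543 0.2074] diam 40.1 want 40 med z 0.0805
top stack seed [0.423 0.04  0.072] ztop 0.0744 n 168 ctr [0.4274 0.042 ] diam 33.5 want 34 med z 0.0727
top medium seed [ 0.42  -0.132  0.095] ztop 0.0973 n 234 ctr [ 0.4228 -0.134 ] diam 51.8 want 52 med z 0.0951
top tiny seed [ 0.396 -0.284  0.065] ztop 0.0663 n 104 ctr [ 0.4002 -0.2931] diam 28.3 want 28 med z 0.065
top jigger seed [ 0.566 -0.03   0.08 ] ztop 0.6349 n 90 ctr [ 0.5718 -0.0291] diam 45.7 want 45 med z 0.0787
top stopper seed [0.547 0.108 0.065] ztop 0.0617 n 35 ctr [0.5572 0.1116] diam 16.9 want 20 med z 0.0637
scene large seed [0.413 0.373 0.11 ] ztop 0.1109 n 110 ctr [0.4186 0.3775] diam 68.2 want 64 med z 0.1091
scene small seed [0.451 0.202 0.08 ] ztop 0.0811 n 68 ctr [0.4535 0.2051] diam 42.1 want 40 med z 0.0793
scene stack seed [0.423 0.04  0.072] ztop 0.0743 n 74 ctr [0.4266 0.0405] diam 37.0 want 34 med z 0.073
scene medium seed [ 0.42  -0.132  0.095] ztop 0.0965 n 145 ctr [ 0.4212 -0.1372] diam 54.1 want 52 med z 0.0948
scene tiny seed [ 0.396 -0.284  0.065] ztop 0.0662 n 80 ctr [ 0.3973 -0.2959] diam 30.1 want 28 med z 0.0649
scene jigger seed [ 0.566 -0.03   0.08 ] ztop 0.6062 n 62 ctr [ 0.5708 -0.031 ] diam 50.8 want 45 med z 0.0782
scene stopper seed [0.547 0.108 0.065] ztop 0.0628 n 15 ctr [0.5526 0.1071] diam 16.8 want 20 med z 0.0629
stack70 ((0.42652785778045654, 0.04163433983922005), 0.034549158066511154)
```

View pics/crop1.png

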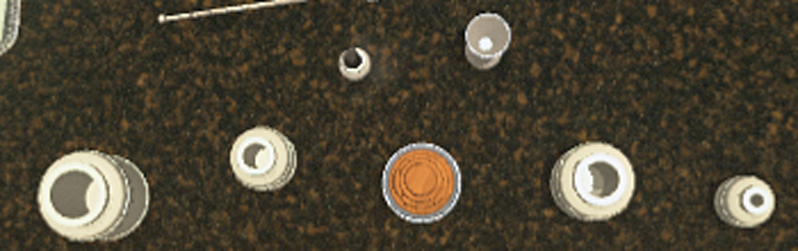

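The jar rims come out at the right heights and diameters, and the top and scene views agree to about 2 mm. I'll move over the stack with the tool squared to the world axes.

Request:
drive_tool --pt "0 0 0 -0.1414" --pt "0 0 0 -0.1414" --pt "-8 -14 0 0" --pt "-14 -26 0 0" --pt "-20 -35 0 0" --pt "-20 -35 0 0" --pt "-20 -35 0 0" --pt "-20 -35 0 0" --pt "-20 -35 0 0" --pt "-20 -35 0 0" --pt "-20 -35 0 0" --pt "-20 -35 0 0" --pt "-20 -35 0 0" --pt "-20 -35 0 0" --pt "-20 -35 0 0" --pt "-20 -35 0 0" --pt "-12 -26 10 0" --pt "0 0 10 0" --pt "0 0 10 0" --pt "0 0 0 0"

```text
t: 2.65
eef_pos: [0.426, 0.0432, 0.2002]
ee_rot: [180.0, -0.2, -179.9]
force: [0.0, -1.0, -1.0]
gripper_width: 0.997
finger_force: 0.0
```

```bash
cat >> h.py <<'E'
def look(name,seeds,n='wrist'):
    """seeds: key->(x,y,h,D). level-slice circle by depth; prints centre/diam/height"""
    s=sensors.state(); p,d,i=grab(n); X=cloud(i,d); cv2.imwrite(f'pics/{name}.png',p[:,:,::-1])
    print('t',s['t'],'tcp',s['eef_pos'].round(4),s['ee_rot'].round(2),'w',round(s['gripper_width']*85.4,1))
    out={}
    for k,(x,y,h,D) in seeds.items():
        m=(np.hypot(X[...,0]-x,X[...,1]-y)<D/2000+.012)&(abs(X[...,2]-h)<.005)&(d>0)
        q=X[m]
        if len(q)<10: print(k,'n',len(q)); continue
        c,r=fit(q[:,:2]); print(k,'n',len(q),'ctr',np.round(c,4),'diam',round(2000*r,1),'want',D,'z',np.median(q[:,2]).round(4))
    return p,d,i,X
J=dict(large=(.4185,.380,.110,64),small=(.4545,.2065,.080,40),medium=(.4225,-.1345,.095,52),tiny=(.400,-.2935,.065,28))
ST=(.427,.042)
E
python3 - <<'E'
from h import *
look('w1',dict(tinylid=(*ST,.072,34)))
E
```

```text
t 2.65 tcp [0.426  0.0432 0.2002] [ 1.7999e+02 -1.5000e-01 -1.7991e+02] w 85.1
tinylid n 973 ctr [0.4276 0.0425] diam 34.1 want 34 z 0.0725
```

View pics/w1.png

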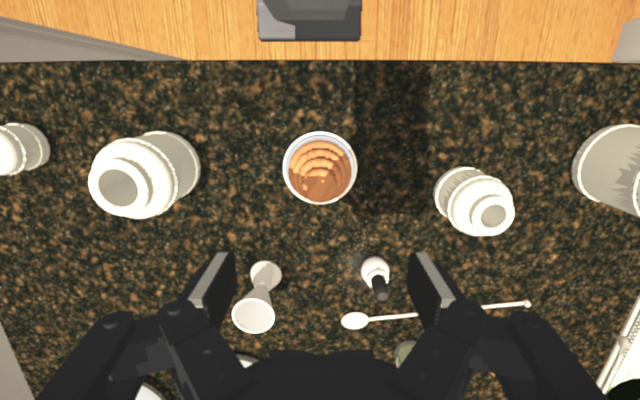

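Wrist view: the stack is at (320,168), centred between the fingers, and its tiny lid measures 34.1 mm at z=72.5 mm. Descending to grip the tiny lid.

Request:
drive_tool --pt "-1.6 -0.7 12 0" --pt "0 0 22 0" --pt "0 0 25 0" --pt "0 0 25 0" --pt "0 0 22 0" --pt "0 0 16 0" --pt "0 0 10 0" --pt "0 0 6 0" --pt "0 0 4 0" --pt "0 0 0 0" --pt "0 0 0 0" --gripper 52

```text
t: 4.08
eef_pos: [0.4295, 0.0416, 0.0597]
ee_rot: [180.0, 0.1, -180.0]
force: [0.8, 0.3, -0.1]
gripper_width: 0.604
finger_force: 0.0
```

Request:
drive_tool --pt "0 0 0 0" --pt "0 0 0 0" --pt "0 0 0 0" --pt "0 0 0 0" --pt "0 0 0 0" --pt "0 0 0 0" --gripper 25

```text
t: 4.82
eef_pos: [0.4294, 0.0416, 0.06]
ee_rot: [180.0, 0.0, -180.0]
force: [-0.8, -0.3, 6.6]
gripper_width: 0.37
finger_force: 59.0
```

Request:
drive_tool --pt "0 0 -3 0" --pt "0 0 -6 0" --pt "0 0 -12 0" --pt "0 0 -20 0" --pt "0 0 -25 0" --pt "0 0 -25 0" --pt "0 0 -20 0" --pt "2 -20 -14 0" --pt "3 -30 -5 0" --pt "3 -35 0 0" --pt "3 -35 0 0" --pt "3 -35 0 0" --pt "3 -35 0 0" --pt "3 -35 0 0" --pt "3 -35 0 0" --pt "3 -30 0 0" --pt "2 -25 0 0" --pt "1 -20 0 0" --pt "0 0 0 0" --pt "0 0 0 0"

```text
t: 7.32
eef_pos: [0.3996, -0.2929, 0.1892]
ee_rot: [179.9, -0.0, 180.0]
force: [-0.5, 0.2, -0.1]
gripper_width: 0.37
finger_force: 59.5
```

Run:
```python
from h import *
z=sensors.state()['eef_pos']
look('w2',dict(jar=J['tiny'],med=J['medium'],lid=(z[0],z[1],z[2]+.012,34),nextlid=(*ST,.056,46)))
```

```text
t 7.325 tcp [ 0.3996 -0.2929  0.1892] [ 1.7993e+02 -3.0000e-02  1.8000e+02] w 31.6
jar n 553 ctr [ 0.3993 -0.2939] diam 28.8 want 28 z 0.0649
med n 1596 ctr [ 0.4223 -0.1346] diam 52.9 want 52 z 0.095
lid n 3774 ctr [ 0.3927 -0.2929] diam 56.5 want 34 z 0.2017
nextlid n 461 ctr [0.4298 0.0332] diam 42.2 want 46 z 0.0561
```

View pics/w2.png

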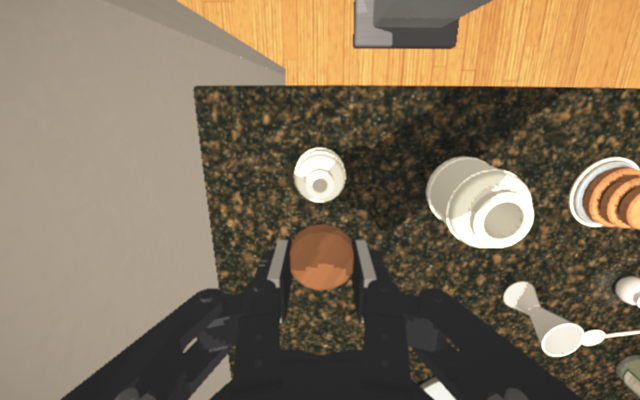

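The wrist view shows the lid held level at (322,257) and the tiny jar mouth at (320,185).

```bash
cat >> h.py <<'E'
def held(D,jar,n='wrist',name='x',far=.0):
    s=sensors.state(); p,d,i=grab(n); X=cloud(i,d); cv2.imwrite(f'pics/{name}.png',p[:,:,::-1])
    t=s['eef_pos']; hsv=cv2.cvtColor(p,cv2.COLOR_RGB2HSV); m=cv2.inRange(hsv,(2,90,50),(22,255,255))>0
    m&=(np.hypot(X[...,0]-t[0],X[...,1]-t[1])<.05)&(d>0)&(abs(X[...,2]-t[2])<.04)
    q=X[m]; zt=np.percentile(q[:,2],90); a=q[abs(q[:,2]-zt)<.004]; c,r=fit(a[:,:2])
    pl=np.linalg.lstsq(np.c_[a[:,:2]-np.array(c),np.ones(len(a))],a[:,2],rcond=None)[0]
    # outline cast on the top plane too
    print('tcp',t.round(4),'lid',np.round(c,4),'diam',round(2000*r,1),'want',D,'ztop',pl[2].round(4),'slope',pl[:2].round(3),'lid-tcp mm',((np.array(c)-t[:2])*1000).round(1))
    x,y,h,DJ=J[jar]; m=(np.hypot(X[...,0]-x,X[...,1]-y)<DJ/2000+.012)&(abs(X[...,2]-h)<.005)&(d>0); b=X[m]
    if len(b)>30:
        cj,rj=fit(b[:,:2]); print('jar',np.round(cj,4),'diam',round(2000*rj,1),'z',np.median(b[:,2]).round(4))
    else: cj=np.array([x,y])
    print('move tool mm: x',round(-(cj[0]-c[0])*1000,1),'y',round((cj[1]-c[1])*1000,1),'z (bottom to rim)',round((pl[2]-.016-h)*1000,1))
E
python3 -c "
from h import *
held(34,'tiny')"
```

```text
tcp [ 0.4    -0.2925  0.1892] lid [ 0.3995 -0.291 ] diam 37.7 want 34 ztop 0.2016 slope [ 0.022 -0.001] lid-tcp mm [-0.5  1.5]
jar [ 0.3993 -0.2933] diam 28.5 z 0.065
move tool mm: x 0.2 y -2.2 z (bottom to rim) 120.6
```

```bash
cat >> h.py <<'E'
from scipy.optimize import least_squares
def rfit(xy,r):
    """fixed-radius robust circle fit to hull points"""
    hpts=cv2.convexHull(xy.astype(np.float32)).reshape(-1,2).astype(float)
    f=least_squares(lambda c:np.hypot(*(hpts-c).T)-r,xy.mean(0),loss='soft_l1',f_scale=.0005); return f.x,np.sqrt(np.mean(f.fun**2))
def edge(D,ztop,name='x',n='wrist'):
    """far (+x) rim edge of the held lid: outline of the orange mask cast on the lid's top plane"""
    s=sensors.state(); p,d,i=grab(n); cv2.imwrite(f'pics/{name}.png',p[:,:,::-1])
    t=s['eef_pos']; m=cv2.inRange(cv2.cvtColor(p,cv2.COLOR_RGB2HSV),(2,90,50),(22,255,255))
    X=cloud(i,d); m[(np.hypot(X[...,0]-t[0],X[...,1]-t[1])>.05)|(abs(X[...,2]-t[2])>.04)]=0
    c=max(cv2.findContours(m,0,1)[0],key=cv2.contourArea).reshape(-1,2); q=plane(i,c,ztop)[:,:2]
    far=q[q[:,0]>t[0]+.3*D/2000]
    f=least_squares(lambda c:np.hypot(*(far-c).T)-D/2000,t[:2],loss='soft_l1',f_scale=.0005)
    print('edge fit centre',f.x.round(4),'rms mm',(1000*np.sqrt(np.mean(f.fun**2))).round(2),'minus tcp mm',((f.x-t[:2])*1000).round(1),'tcp',t.round(4),'y extent',(q[:,1].min()*.5+q[:,1].max()*.5).round(4),(np.ptp(q[:,1])*1000).round(1))
E
python3 -c "
from h import *
edge(34,.2016)"
```

```text
edge fit centre [ 0.3966 -0.2913] rms mm 0.25 minus tcp mm [-3.6  1. ] tcp [ 0.4002 -0.2924  0.1892] y extent -0.2915 32.0
```

Request:
drive_tool --pt "-1.1 -2.3 8 0" --pt "0 0 18 0" --pt "0 0 24 0" --pt "0 0 24 0" --pt "0 0 18 0" --pt "0 0 12 0" --pt "0 0 7 0" --pt "0 0 4 0" --pt "0 0 2 0" --pt "0 0 0 0" --pt "0 0 0 0"

```text
t: 8.85
eef_pos: [0.4015, -0.296, 0.0727]
ee_rot: [-180.0, 0.0, -180.0]
force: [-0.3, 0.3, -0.8]
gripper_width: 0.366
finger_force: 59.5
```

Request:
drive_tool --pt "0.3 1.1 2 0" --pt "0 0 1 0" --pt "0 0 0 0" --pt "0 0 0 0"

```text
t: 9.35
eef_pos: [0.4009, -0.2948, 0.0693]
ee_rot: [-180.0, -0.0, -180.0]
force: [0.4, -0.0, -0.4]
gripper_width: 0.366
finger_force: 59.5
```

Request:
drive_tool --pt "0 0 0.7 0" --pt "0 0 0 0" --pt "0 0 0 0"

```text
t: 9.72
eef_pos: [0.4009, -0.2947, 0.0686]
ee_rot: [-180.0, 0.0, -180.0]
force: [0.1, 0.2, -0.2]
gripper_width: 0.362
finger_force: 59.5
```

Request:
drive_tool --pt "0 0 0.7 0" --pt "0 0 0 0" --pt "0 0 0 0"

```text
t: 10.1
eef_pos: [0.4009, -0.2948, 0.0685]
ee_rot: [180.0, 0.0, -180.0]
force: [-1.9, 0.5, 5.1]
gripper_width: 0.368
finger_force: 59.8
```

Run:
```python
from h import *
p,d,i=grab('scene'); cv2.imwrite('pics/s2.png',cv2.resize(p[225:305,350:450,::-1],None,fx=6,fy=6,interpolation=cv2.INTER_CUBIC))
```

```text
(no output)
```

View pics/s2.png

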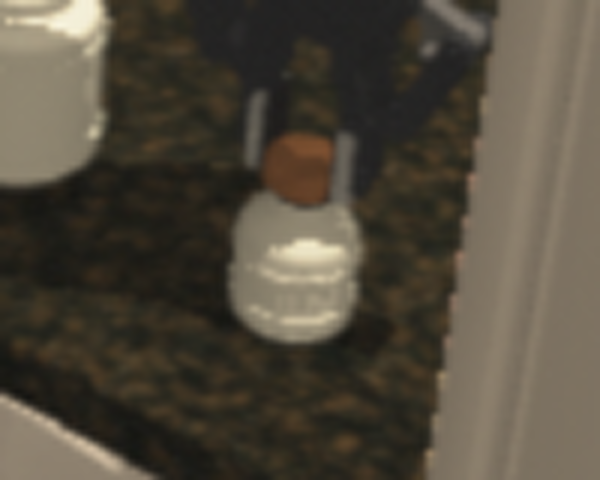

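The scene crop shows the lid resting on the jar neck at about (302,170), and contact reads 5 N. Releasing, rising and checking.

Request:
drive_tool --pt "0 0 0 0" --pt "0 0 0 0" --pt "0 0 0 0" --pt "0 0 -4 0" --pt "0 0 -10 0" --pt "0 0 -20 0" --pt "0 0 -25 0" --pt "0 0 -25 0" --pt "0 0 -20 0" --pt "0 0 -12 0" --pt "0 0 -4 0" --pt "0 0 0 0" --pt "0 0 0 0" --gripper 52

```text
t: 11.78
eef_pos: [0.4004, -0.2943, 0.1871]
ee_rot: [180.0, -0.1, -180.0]
force: [0.2, 0.4, -0.3]
gripper_width: 0.609
finger_force: 0.0
```

```bash
cat >> h.py <<'E'
def check(k,D,n='wrist',name='c'):
    """placed lid against the jar body: depth slices, fixed-radius fits"""
    s=sensors.state(); p,d,i=grab(n); X=cloud(i,d); cv2.imwrite(f'pics/{name}.png',p[:,:,::-1])
    x,y,h,DJ=J[k]; zt=h+.016; DB=dict(large=88,medium=76,small=62,tiny=50)[k]
    m=(np.hypot(X[...,0]-x,X[...,1]-y)<.05)&(d>0)
    a=X[m&(abs(X[...,2]-zt)<.004)&(np.hypot(X[...,0]-x,X[...,1]-y)<D/2000+.01)]
    if len(a)<10: print(n,'no lid',len(a)); return
    c,e=rfit(a[:,:2],D/2000); pl=np.linalg.lstsq(np.c_[a[:,:2]-c,np.ones(len(a))],a[:,2],rcond=None)[0]
    print(n,k,'lid',c.round(4),'rms',round(e*1000,2),'diam',round(2000*fit(a[:,:2])[1],1),'ztop',pl[2].round(4),'want',zt,'slope',pl[:2].round(3),'vs stored jar mm',((c-[x,y])*1000).round(1))
E
python3 -c "
from h import *
check('tiny',34,name='c1'); check('tiny',34,'top'); check('tiny',34,'scene')"
```

```text
wrist tiny lid [ 0.3993 -0.2935] rms 0.31 diam 34.2 ztop 0.081 want 0.081 slope [0.017 0.001] vs stored jar mm [-0.7  0. ]
top tiny lid [ 0.4004 -0.2937] rms 0.66 diam 34.1 ztop 0.0811 want 0.081 slope [-0.002 -0.045] vs stored jar mm [ 0.4 -0.2]
scene tiny lid [ 0.3975 -0.2964] rms 1.08 diam 34.5 ztop 0.0816 want 0.081 slope [0.065 0.025] vs stored jar mm [-2.5 -2.9]
```

View pics/c1.png

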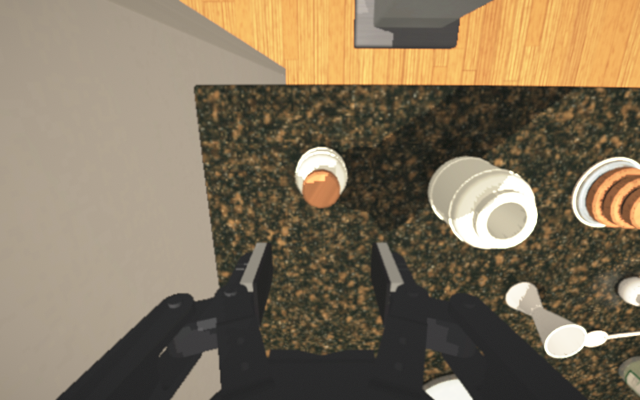

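The tiny lid is flat and centred within 0.5 mm: it sits at (321,187) on the jar in the wrist view, with ztop at 0.081. Back to the stack.

Request:
drive_tool --pt "-1 12 -3 0" --pt "-2 24 -5 0" --pt "-3 36 -5 0" --pt "-3 36 0 0" --pt "-3 36 0 0" --pt "-3 36 0 0" --pt "-3 36 0 0" --pt "-3 36 0 0" --pt "-3 36 0 0" --pt "-2 24 0 0" --pt "-1 16 0 0" --pt "0 8 0 0" --pt "0 0 0 0" --pt "0 0 0 0" --gripper 64

```text
t: 13.68
eef_pos: [0.4279, 0.0402, 0.2009]
ee_rot: [-180.0, 0.0, 179.9]
force: [-0.6, -0.5, -0.9]
gripper_width: 0.746
finger_force: 0.0
```

```bash
cat >> h.py <<'E'
def slices(seeds,n='wrist',name='s'):
    s=sensors.state(); p,d,i=grab(n); X=cloud(i,d); cv2.imwrite(f'pics/{name}.png',p[:,:,::-1]); print('tcp',s['eef_pos'].round(4))
    for k,(x,y,h,D) in seeds.items():
        a=X[(np.hypot(X[...,0]-x,X[...,1]-y)<D/2000+.01)&(abs(X[...,2]-h)<.004)&(d>0)]
        if len(a)<10: print(k,'none'); continue
        c,e=rfit(a[:,:2],D/2000); print(k,c.round(4),'rms',round(e*1000,2),'diam',round(2000*fit(a[:,:2])[1],1),'want',D,'z',np.median(a[:,2]).round(4))
E
python3 -c "
from h import *
slices(dict(lid=(*ST,.056,46),small=J['small'],medium=J['medium'],large=J['large']))"
```

```text
tcp [0.4279 0.0402 0.2009]
lid [0.4275 0.0426] rms 0.35 diam 46.2 want 46 z 0.0566
small [0.4545 0.2079] rms 0.26 diam 41.1 want 40 z 0.08
medium [ 0.4222 -0.1334] rms 0.27 diam 53.2 want 52 z 0.0949
large none
```

Request:
drive_tool --pt "1.5 1.3 12 0" --pt "0 0 22 0" --pt "0 0 25 0" --pt "0 0 25 0" --pt "0 0 25 0" --pt "0 0 21 0" --pt "0 0 15 0" --pt "0 0 9 0" --pt "0 0 4 0" --pt "0 0 1 0" --pt "0 0 0 0" --pt "0 0 0 0"

```text
t: 15.22
eef_pos: [0.4268, 0.0427, 0.0423]
ee_rot: [180.0, 0.1, -180.0]
force: [0.3, -0.9, -0.5]
gripper_width: 0.752
finger_force: 0.0
```

Request:
drive_tool --pt "0 -1.2 0 0" --pt "0 0 0 0" --pt "0 0 0 0"

```text
t: 15.6
eef_pos: [0.4264, 0.0414, 0.0419]
ee_rot: [180.0, 0.0, -180.0]
force: [-0.4, 0.2, -0.6]
gripper_width: 0.749
finger_force: 0.0
```

Request:
drive_tool --pt "0 0 0 0" --pt "0 0 0 0" --pt "0 0 0 0" --pt "0 0 0 0" --pt "0 0 0 0" --pt "0 0 0 0" --gripper 36

```text
t: 16.35
eef_pos: [0.4266, 0.0414, 0.0424]
ee_rot: [180.0, 0.0, -180.0]
force: [-2.2, -0.8, 5.3]
gripper_width: 0.512
finger_force: 60.3
```

Request:
drive_tool --pt "0 0 -3 0" --pt "0 0 -6 0" --pt "0 0 -12 0" --pt "0 0 -20 0" --pt "0 0 -25 0" --pt "0 0 -25 0" --pt "-2 10 -20 0" --pt "-3 20 -10 0" --pt "-4 25 -5 0" --pt "-5 30 0 0" --pt "-5 30 0 0" --pt "-4 25 0 0" --pt "-3 15 0 0" --pt "-1 10 0 0" --pt "0 0 0 0" --pt "0 0 0 0" --pt "0 0 0 0"

```text
t: 18.48
eef_pos: [0.4534, 0.2054, 0.168]
ee_rot: [-180.0, -0.0, 179.9]
force: [-0.9, 0.8, -0.7]
gripper_width: 0.507
finger_force: 61.0
```

```bash
python3 -c "
from h import *
held(46,'small',name='w3'); slices(dict(small=J['small'],large=J['large'],lid=(*ST,.040,58)))"
```

```text
tcp [0.4534 0.2054 0.168 ] lid [0.4547 0.2061] diam 47.2 want 46 ztop 0.1821 slope [0.015 0.001] lid-tcp mm [1.2 0.8]
jar [0.4545 0.2084] diam 40.7 z 0.08
move tool mm: x 0.2 y 2.3 z (bottom to rim) 86.1
tcp [0.4534 0.2055 0.168 ]
small [0.4549 0.2083] rms 0.2 diam 40.6 want 40 z 0.08
large [0.4185 0.3803] rms 0.41 diam 65.9 want 64 z 0.11
lid [0.4276 0.0427] rms 0.32 diam 59.1 want 58 z 0.0405
```

View pics/w3.png

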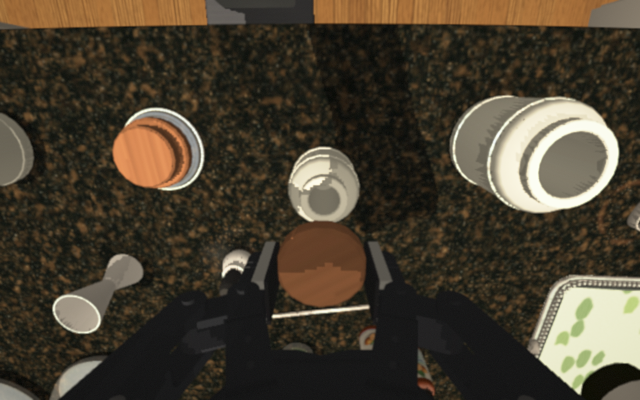

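Wrist view: lid held level at (321,263), small jar mouth at (323,198), remaining stack intact at (160,150).

Request:
drive_tool --pt "-0.4 1.5 8 0" --pt "0 0 16 0" --pt "0 0 20 0" --pt "0 0 17 0" --pt "0 0 11 0" --pt "0 0 6 0" --pt "0 0 3 0" --pt "0 0 1.5 0" --pt "0 0 0 0" --pt "0 0 0 0" --pt "0 0 0 0"

```text
t: 19.95
eef_pos: [0.4539, 0.208, 0.0856]
ee_rot: [180.0, 0.0, -180.0]
force: [0.2, 0.5, -0.5]
gripper_width: 0.511
finger_force: 61.0
```

Request:
drive_tool --pt "0.1 -1.0 1.5 0" --pt "0 0 0.7 0" --pt "0 0 0 0" --pt "0 0 0 0"

```text
t: 20.45
eef_pos: [0.4537, 0.2069, 0.0832]
ee_rot: [180.0, 0.0, -180.0]
force: [-0.5, 0.4, -0.7]
gripper_width: 0.511
finger_force: 61.0
```

Request:
drive_tool --pt "0 0 0.8 0" --pt "0 0 0 0" --pt "0 0 0 0"

```text
t: 20.82
eef_pos: [0.4537, 0.2069, 0.0824]
ee_rot: [180.0, -0.0, -180.0]
force: [0.2, -0.2, -0.8]
gripper_width: 0.514
finger_force: 61.0
```

Request:
drive_tool --pt "0 0 0.7 0" --pt "0 0 0 0" --pt "0 0 0 0"

```text
t: 21.2
eef_pos: [0.4538, 0.207, 0.0819]
ee_rot: [180.0, 0.0, -180.0]
force: [-1.3, 0.6, 2.2]
gripper_width: 0.508
finger_force: 61.1
```

Contact. Releasing, rising and checking, then back toward the stack.

Request:
drive_tool --pt "0 0 0 0" --pt "0 0 0 0" --pt "0 0 0 0" --pt "0 0 -4 0" --pt "0 0 -10 0" --pt "0 0 -20 0" --pt "0 0 -25 0" --pt "0 0 -25 0" --pt "0 0 -20 0" --pt "0 0 -11 0" --pt "0 0 -4 0" --pt "0 0 0 0" --pt "0 0 0 0" --gripper 64

```text
t: 22.82
eef_pos: [0.4531, 0.2067, 0.1999]
ee_rot: [-179.9, -0.1, -180.0]
force: [0.4, -0.9, -0.5]
gripper_width: 0.749
finger_force: 0.0
```

```bash
python3 -c "
from h import *
check('small',46,name='c2'); check('small',46,'top'); slices(dict(large=J['large']))"
```

```text
wrist small lid [0.455  0.2081] rms 0.27 diam 46.1 ztop 0.096 want 0.096 slope [0.007 0.002] vs stored jar mm [0.5 1.6]
top small lid [0.456  0.2071] rms 4.2 diam 42.0 ztop 0.0972 want 0.096 slope [0.07 0.02] vs stored jar mm [1.5 0.6]
tcp [0.4532 0.2067 0.2   ]
large [0.4185 0.3805] rms 0.27 diam 65.4 want 64 z 0.11
```

Request:
drive_tool --pt "1 -8 0 0" --pt "2 -16 0 0" --pt "4 -25 0 0" --pt "5 -32 0 0" --pt "5 -32 0 0" --pt "4 -25 0 0" --pt "3 -16 0 0" --pt "2 -8 0 0" --pt "1 -4 0 0" --pt "0 0 0 0" --pt "0 0 0 0" --gripper 74

```text
t: 24.35
eef_pos: [0.4268, 0.0417, 0.2006]
ee_rot: [180.0, -0.0, -179.9]
force: [0.2, -0.9, -0.1]
gripper_width: 0.868
finger_force: 0.0
```

```bash
python3 -c "
from h import *
slices(dict(lid=(*ST,.040,58),medium=J['medium']))"
```

```text
tcp [0.4268 0.0417 0.2006]
lid [0.4276 0.0424] rms 0.32 diam 58.4 want 58 z 0.0406
medium [ 0.4223 -0.1336] rms 0.29 diam 54.1 want 52 z 0.0949
```

Request:
drive_tool --pt "0 0 12 0" --pt "0 0 22 0" --pt "0 0 26 0" --pt "0 0 28 0" --pt "0 0 27 0" --pt "0 0 22 0" --pt "0 0 17 0" --pt "0 0 11 0" --pt "0 0 6 0" --pt "0 0 3 0" --pt "0 0 0 0" --pt "0 0 0 0" --pt "0 0 0 0"

```text
t: 26.02
eef_pos: [0.427, 0.041, 0.0271]
ee_rot: [180.0, 0.1, -180.0]
force: [-0.4, 0.1, -1.1]
gripper_width: 0.866
finger_force: 0.0
```

Request:
drive_tool --pt "0 0.4 1 0" --pt "0 0 0 0" --pt "0 0 0 0"

```text
t: 26.4
eef_pos: [0.4267, 0.0413, 0.0257]
ee_rot: [-180.0, 0.0, -180.0]
force: [0.5, 0.6, -0.1]
gripper_width: 0.867
finger_force: 0.0
```

Request:
drive_tool --pt "0 0 0 0" --pt "0 0 0 0" --pt "0 0 0 0" --pt "0 0 0 0" --pt "0 0 0 0" --pt "0 0 0 0" --gripper 48

```text
t: 27.15
eef_pos: [0.4269, 0.0413, 0.0264]
ee_rot: [180.0, 0.0, -180.0]
force: [-0.9, -0.8, 6.0]
gripper_width: 0.648
finger_force: 62.0
```

Request:
drive_tool --pt "0 0 -3 0" --pt "0 0 -6 0" --pt "0 0 -12 0" --pt "0 0 -20 0" --pt "0 0 -25 0" --pt "0 0 -25 0" --pt "0 0 -25 0" --pt "0 -10 -22 0" --pt "0.4 -18 -15 0" --pt "1 -26 -7 0" --pt "1 -32 0 0" --pt "1 -32 0 0" --pt "1 -26 0 0" --pt "1 -18 0 0" --pt "0 -10 0 0" --pt "0 -5 0 0" --pt "0 0 0 0" --pt "0 0 0 0" --pt "0 0 0 0"

```text
t: 29.52
eef_pos: [0.4214, -0.135, 0.1856]
ee_rot: [180.0, -0.0, -179.9]
force: [0.4, -0.3, -1.3]
gripper_width: 0.648
finger_force: 63.4
```

```bash
python3 -c "
from h import *
held(58,'medium',name='w4'); slices(dict(medium=J['medium'],lid=(*ST,.024,70)))"
```

```text
tcp [ 0.4214 -0.135   0.1856] lid [ 0.4221 -0.1285] diam 68.9 want 58 ztop 0.1998 slope [0.008 0.001] lid-tcp mm [0.8 6.5]
jar [ 0.4223 -0.1339] diam 52.5 z 0.095
move tool mm: x -0.2 y -5.3 z (bottom to rim) 88.8
tcp [ 0.4214 -0.1351  0.1857]
medium [ 0.4224 -0.1338] rms 0.29 diam 52.2 want 52 z 0.0951
lid [0.4272 0.042 ] rms 0.28 diam 71.5 want 70 z 0.0247
```

View pics/w4.png

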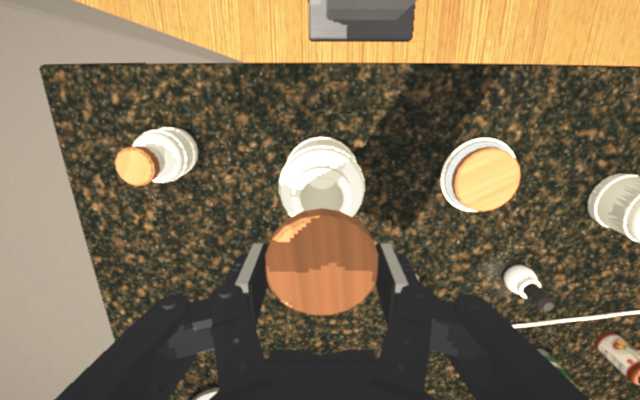

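Wrist view: medium lid held level at (321,262) over its jar mouth at (322,190). Only the large lid is left on the coaster, at (487,178). Descending.

Request:
drive_tool --pt "0 0 8 0" --pt "0 0 16 0" --pt "0 0 20 0" --pt "0 0 17 0" --pt "0 0 11 0" --pt "0 0 7 0" --pt "0 0 4 0" --pt "0 0 2.5 0" --pt "0 0 0 0" --pt "0 0 0 0" --pt "0 0 0 0"

```text
t: 31.0
eef_pos: [0.4215, -0.1358, 0.1004]
ee_rot: [-180.0, 0.0, -180.0]
force: [-0.3, -0.4, -1.2]
gripper_width: 0.651
finger_force: 63.4
```

Request:
drive_tool --pt "0 0.8 1.5 0" --pt "0 0 1 0" --pt "0 0 0 0" --pt "0 0 0 0"

```text
t: 31.5
eef_pos: [0.4213, -0.1349, 0.0977]
ee_rot: [-180.0, -0.0, -180.0]
force: [-0.6, -0.9, -0.9]
gripper_width: 0.646
finger_force: 63.4
```

Request:
drive_tool --pt "0 0 0.8 0" --pt "0 0 0 0" --pt "0 0 0 0"

```text
t: 31.88
eef_pos: [0.4214, -0.135, 0.0969]
ee_rot: [-180.0, 0.0, 180.0]
force: [0.5, 0.0, -0.5]
gripper_width: 0.649
finger_force: 63.5
```

Request:
drive_tool --pt "0 0 0.7 0" --pt "0 0 0 0" --pt "0 0 0 0"

```text
t: 32.25
eef_pos: [0.4214, -0.1349, 0.0969]
ee_rot: [180.0, 0.0, -180.0]
force: [-1.5, 0.5, 6.1]
gripper_width: 0.649
finger_force: 64.0
```

Request:
drive_tool --pt "0 0 0 0" --pt "0 0 0 0" --pt "0 0 0 0" --pt "0 0 -4 0" --pt "0 0 -10 0" --pt "0 0 -20 0" --pt "0 0 -25 0" --pt "0 0 -20 0" --pt "0 0 -14 0" --pt "0 0 -8 0" --pt "0 0 -3 0" --pt "0 0 0 0" --pt "0 0 0 0" --gripper 76

```text
t: 33.88
eef_pos: [0.4208, -0.1347, 0.1996]
ee_rot: [180.0, -0.1, -180.0]
force: [0.3, 0.1, -0.3]
gripper_width: 0.894
finger_force: 0.0
```

```bash
python3 -c "
from h import *
check('medium',58,name='c3'); check('medium',58,'top')"
```

```text
wrist medium lid [ 0.4224 -0.1337] rms 0.36 diam 58.6 ztop 0.1111 want 0.111 slope [0.006 0.001] vs stored jar mm [-0.1  0.8]
top medium lid [ 0.4239 -0.1329] rms 5.53 diam 56.4 ztop 0.112 want 0.111 slope [ 0.035 -0.02 ] vs stored jar mm [1.4 1.6]
```

Request:
drive_tool --pt "0 10 0 0" --pt "0 20 0 0" --pt "-1 30 0 0" --pt "-1 32 0 0" --pt "-1 32 0 0" --pt "-1 24 0 0" --pt "-1 15 0 0" --pt "0 9 0 0" --pt "0 4 0 0" --pt "0 0 0 0" --pt "0 0 0 0" --gripper 85

```text
t: 35.35
eef_pos: [0.4263, 0.0402, 0.2002]
ee_rot: [-180.0, 0.0, 179.9]
force: [-0.3, 0.1, 0.7]
gripper_width: 0.997
finger_force: 0.0
```

```bash
python3 -c "
from h import *
slices(dict(lid=(*ST,.024,70)))"
```

```text
tcp [0.4263 0.0402 0.2002]
lid [0.4278 0.0426] rms 0.34 diam 70.3 want 70 z 0.0247
```

Request:
drive_tool --pt "0 1.2 12 0" --pt "0 0 22 0" --pt "0 0 26 0" --pt "0 0 30 0" --pt "0 0 28 0" --pt "0 0 24 0" --pt "0 0 19 0" --pt "0 0 13 0" --pt "0 0 8 0" --pt "0 0 4 0" --pt "0 0 2 0" --pt "0 0 0 0" --pt "0 0 0 0" --pt "0 0 0 0"

```text
t: 37.15
eef_pos: [0.4265, 0.0424, 0.0125]
ee_rot: [180.0, 0.0, -180.0]
force: [0.4, -0.7, -0.5]
gripper_width: 0.995
finger_force: 0.0
```

Request:
drive_tool --pt "0 -1 2 0" --pt "0 0 0 0" --pt "0 0 0 0"

```text
t: 37.52
eef_pos: [0.4262, 0.0413, 0.0101]
ee_rot: [-180.0, -0.0, -180.0]
force: [-0.7, 0.6, 0.4]
gripper_width: 0.997
finger_force: 0.0
```

Request:
drive_tool --pt "0 0 0 0" --pt "0 0 0 0" --pt "0 0 0 0" --pt "0 0 0 0" --pt "0 0 0 0" --pt "0 0 0 0" --gripper 60

```text
t: 38.28
eef_pos: [0.4264, 0.0413, 0.0111]
ee_rot: [180.0, -0.0, -180.0]
force: [-4.0, 0.3, 9.8]
gripper_width: 0.783
finger_force: 64.1
```

Request:
drive_tool --pt "0 0 -3 0" --pt "0 0 -6 0" --pt "0 0 -12 0" --pt "0 0 -20 0" --pt "0 0 -28 0" --pt "0 0 -30 0" --pt "0 0 -30 0" --pt "0 8 -26 0" --pt "0.3 18 -16 0" --pt "1 28 -9 0" --pt "1 35 0 0" --pt "1 38 0 0" --pt "1 38 0 0" --pt "1 38 0 0" --pt "1 38 0 0" --pt "1 34 0 0" --pt "1 27 0 0" --pt "1 19 0 0" --pt "0 11 0 0" --pt "0 6 0 0"

```text
t: 40.78
eef_pos: [0.4172, 0.3791, 0.1903]
ee_rot: [-180.0, 0.0, 180.0]
force: [-0.6, -0.2, -0.6]
gripper_width: 0.783
finger_force: 67.0
```

Request:
drive_tool --pt "0 0 0 0" --pt "0 0 0 0" --pt "0 0 0 0"

```text
t: 41.15
eef_pos: [0.4172, 0.3785, 0.1903]
ee_rot: [-180.0, 0.0, 179.9]
force: [0.4, 0.1, 0.3]
gripper_width: 0.781
finger_force: 67.0
```

```bash
python3 -c "
from h import *
held(70,'large',name='w5'); slices(dict(large=J['large']))"
```

```text
tcp [0.4172 0.3785 0.1903] lid [0.419  0.3747] diam 79.7 want 70 ztop 0.2037 slope [ 0.006 -0.   ] lid-tcp mm [ 1.7 -3.9]
jar [0.4185 0.381 ] diam 64.0 z 0.11
move tool mm: x 0.5 y 6.3 z (bottom to rim) 77.7
tcp [0.4172 0.3787 0.1903]
large [0.4188 0.381 ] rms 0.23 diam 63.9 want 64 z 0.11
```

View pics/w5.png

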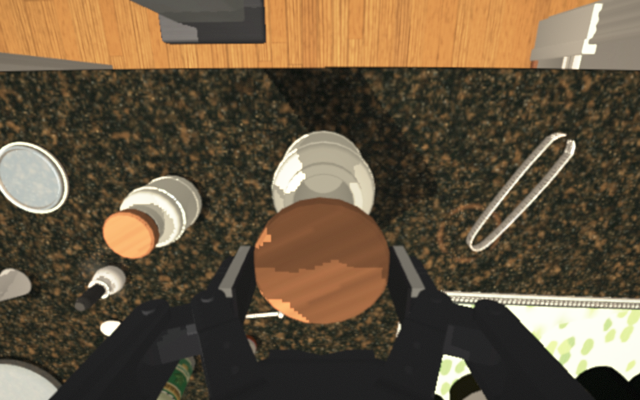

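Wrist view: large lid held level at (322,260), large jar at (323,185), coaster empty. Descending.

Request:
drive_tool --pt "0 1.1 7 0" --pt "0 0 14 0" --pt "0 0 17 0" --pt "0 0 14 0" --pt "0 0 10 0" --pt "0 0 6 0" --pt "0 0 3 0" --pt "0 0 2 0" --pt "0 0 0 0" --pt "0 0 0 0" --pt "0 0 0 0"

```text
t: 42.62
eef_pos: [0.4171, 0.3805, 0.1175]
ee_rot: [180.0, 0.0, -180.0]
force: [-0.2, -0.0, -0.7]
gripper_width: 0.784
finger_force: 67.0
```

Request:
drive_tool --pt "-0.2 -0.8 2 0" --pt "0 0 1.5 0" --pt "0 0 0 0" --pt "0 0 0 0"

```text
t: 43.12
eef_pos: [0.4172, 0.3796, 0.1137]
ee_rot: [180.0, 0.0, -180.0]
force: [0.0, -0.2, -1.5]
gripper_width: 0.785
finger_force: 67.0
```

Request:
drive_tool --pt "0 0 0.8 0" --pt "0 0 0 0" --pt "0 0 0 0"

```text
t: 43.5
eef_pos: [0.4172, 0.3796, 0.1129]
ee_rot: [180.0, 0.0, -180.0]
force: [-0.3, -0.3, -0.2]
gripper_width: 0.782
finger_force: 67.0
```

Request:
drive_tool --pt "0 0 0.8 0" --pt "0 0 0 0" --pt "0 0 0 0"

```text
t: 43.88
eef_pos: [0.4173, 0.3797, 0.1127]
ee_rot: [180.0, 0.0, -180.0]
force: [-1.6, -0.5, 5.2]
gripper_width: 0.782
finger_force: 67.5
```

Request:
drive_tool --pt "0 0 0 0" --pt "0 0 0 0" --pt "0 0 0 0" --pt "0 0 0 0" --pt "0 0 -4 0" --pt "0 0 -10 0" --pt "0 0 -20 0" --pt "0 0 -25 0" --pt "0 0 -20 0" --pt "0 0 -12 0" --pt "0 0 -6 0" --pt "0 0 0 0" --pt "0 0 0 0" --gripper 85

```text
t: 45.5
eef_pos: [0.4167, 0.3793, 0.2082]
ee_rot: [-179.9, -0.1, -180.0]
force: [0.1, -0.1, -0.7]
gripper_width: 0.995
finger_force: 0.0
```

```bash
python3 -c "
from h import *
check('large',70,name='c4'); check('large',70,'scene')
p,d,i=grab('scene'); cv2.imwrite('pics/fin.png',cv2.resize(p[130:300,150:450,::-1],None,fx=2.6,fy=2.6,interpolation=cv2.INTER_CUBIC))
"
```

```text
wrist large lid [0.4186 0.3808] rms 0.28 diam 70.3 ztop 0.1261 want 0.126 slope [ 0.004 -0.   ] vs stored jar mm [0.1 0.8]
scene large lid [0.4163 0.3768] rms 1.51 diam 71.0 ztop 0.1264 want 0.126 slope [0.017 0.013] vs stored jar mm [-2.2 -3.2]
```

View pics/fin.png

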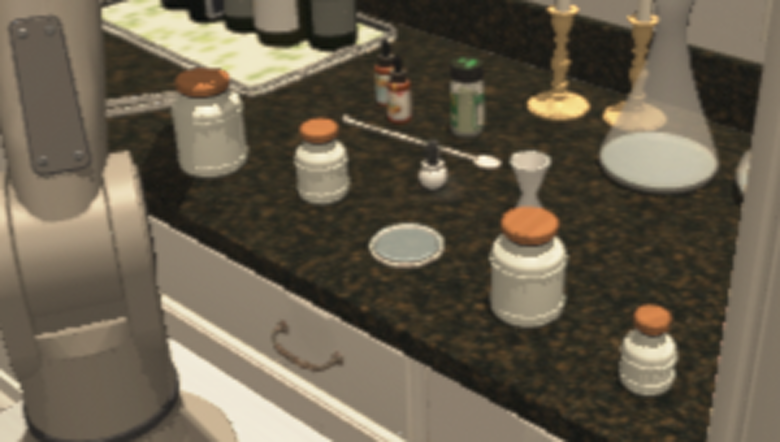

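The scene crop shows all four jars closed, at (205,80), (320,130), (530,225) and (653,320). The coaster at (407,245) is empty, and the stopper and jigger are still standing in place. Handing in.

```bash
python3 -c "
from plant import bot
print(bot.job_done())"
```

```text
the job is handed in; nothing more can be done
None
```

All four jars are closed with their matching lids, each lying flat and within about 0.5 mm of centre on the wrist camera, with the jars, jigger and stopper left standing; the job was handed in at about 46 s of the 120 s.

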